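# Stack the spacers on a washer's drive shaft

### The job

Build up the spacer stack on the upright drive shaft of the washing-machine gearcase in order of thickness: the thick dark-steel spacer first, then the brass one, then the thin white keyed one, each lowered fully home onto the part below before the next goes on. Feel for the shaft's key by turning the white spacer on it under a light push until its keyway drops over. Never let a spacer fall down the shaft or force it (more than 35 N marks the seats), let go of the finished stack and leave the other things on the table alone.

Things in the scene. Friction and masses are not known exactly. Their poses are not given: they have to be found in the camera images.
- thick_spacer: thick dark-steel spacer ring lying flat on the 2 mm thick blue mat: 66 mm outside, bore 42 mm, 20 mm thick, 0.32 kg. Origin: centre of its underside, z up. Round, any yaw.
- medium_spacer: medium brass spacer ring lying flat on the 2 mm mat: 60 mm outside, bore 34 mm, 15 mm thick, 0.21 kg. Origin: centre of its underside, z up. Round, any yaw.
- keyed_spacer: thin white plastic spacer ring lying flat on the 2 mm mat: 54 mm outside, bore 28 mm, 12 mm thick, 0.06 kg, with one keyway, a slot 9.5 mm wide and 3.5 mm deep cut right through the thickness in the wall of the bore. Origin: centre of its underside, z up; the keyway lies at its own +x.
- gearcase: cast aluminium gearcase of a top-loading washer standing fixed on the table, 152 mm across at the foot (three ears reach 98 mm from the axis), narrowing to a round boss, 66 mm across at its flat top, 90 mm above the table. The steel drive shaft stands upright in its middle. Origin: centre of its underside, z up, x and y as it is turned; a brass plug marks its +x side.
- seat (a point): centre of the boss's flat top, on the shaft's axis; axes as the gearcase. Heights above it: shaft 40 mm thick up to 18 mm, then 32 mm thick up to 33 mm (both edges with 2 mm chamfer), then 26 mm thick up to 58 mm, then a cone to the 14 mm wide tip. Undersides of the spacers when home: thick 0, brass 20, white 35 mm above this point.
- key_level (a point): point on the shaft's axis, 46 mm above the seat, at the height of the flat top of the red key: 8 mm wide, sticking out to 16 mm from the axis, from here down to 33 mm. The white spacer stops here until its keyway meets the key. A brake holds the shaft (0.2 N m); its angle is not measured: the key points within 0.7 rad either way of the gearcase's +x and must be felt for or seen.
- shaft_tip (a point): top of the shaft, on its axis, 68 mm above the seat.
- worn_ring: worn-out copper ring, 58 mm across, 6 mm thick, lying on the mat; an old part, not used; leave alone. Origin: centre of its underside
- hub_nut: steel hexagon nut, 42 mm over corners, 14 mm high, on the mat; leave alone. Origin: centre of its underside
- wrench: 200 mm steel open-end wrench lying on the table; leave alone. Origin: middle of its length, underside
- screwdriver: 210 mm screwdriver with orange handle lying on the table; leave alone. Origin: middle of its length, underside
- grease_tin: yellow-banded tin, 76 mm across, 65 mm high; leave alone. Origin: centre of its underside
- detergent: blue detergent bottle, 90 mm across, 170 mm high; leave alone. Origin: centre of its underside
- coin_box: open steel coin box with coins, 130 x 100 x 55 mm; leave alone. Origin: centre of its underside
Things that resemble listed ones, but are neither listed nor needed, are in the scene too. There is more than one size of the medium_spacer; the one meant has the size given above. What is shaped like the gearcase but blue is not meant.

How it is judged:
By the outcome, as a careful person would: the job done as asked, in the order asked, and still so for the second after the job is handed in, with the robot touching nothing.
It also fails if it takes over 72 s, if anything falls off the work surface, if the arm or the gripper's body presses on something with over 40 N, if the wrist force passes 120 N, or if a joint passes its speed limit or range.

### The arm

A 6-joint arm with a two-finger parallel gripper is mounted at the origin on the work surface. World frame = base frame: x ahead of the robot, y to its left, z up, the work surface at z = 0. Lengths are in m, angles in rad, forces in N, time in s.
With the tool pointing down it reaches from about 0.35 to 0.875 m from the base axis. Payload 4.2 kg.
Tool frame: the origin (TCP) lies at the very end of the fingers, on their centre line; the grasp point (between the pads) lies 19 mm behind it (bot.grip_point_offset is the distance from the TCP to the grasp point, in m); z points along the fingers, y is the line along which they close (so a half turn about z gives the same grasp; the last joint's range is limited). The gripper opens to 85 mm and grips with 20 to 120 N. Pads are 22 mm wide; open, the fingers measure 114 mm over their backs; the gripper's body (76 mm by 85 mm) begins 54 mm behind the grasp point. The pads swing forward as they close: fully open they stand 13 mm farther back than shut.
Start: joints at [1.384, 0.385, 0.008, 0, -1.194, -0.259], TCP at [0.269, 0.564, 0.231] pointing down, gripper open.
Joint ranges: [-3.14, 3.14], [-1.21, 2.06], [-1.07, 1.41], [-3.16, 2.05], [-2.99, -0.16], [-3.1, 3.1]. Speed limits (rad/s): [2.79, 2.79, 3.14, 3.14, 3.14, 3.14].

### API

Orientations are given as [roll, pitch, yaw] about the fixed x, y, z axes, in that order (R = Rz(yaw) Ry(pitch) Rx(roll)).
In Python, from workcell import bot gives the robot as it stands.
- The arm moves only by the tool apply_moves, never from a script. Its argument "increments" is a list that holds one entry, the list of rows, each a list of 7 numbers: the shift along the tool's x, y, z each as a share of 2 cm, from -1 to 1, then the turn, a rotation vector about the tool's x, y, z each as a share of 0.1 rad, from -1 to 1, then the opening, from -1 (shut) to 1 (fully open). In form: [[[x, y, z, ax, ay, az, hand], ...]]. A call has 1 to 20 rows; each row shifts and turns the commanded pose from where the row before left it, along the tool's axes as they then stand; what a row does not reach is not made up. A row lasts 1/8 s, in which the tool goes at most 62.5 mm and 10.7 degrees, less where a joint would pass 70% of its speed; a pose out of reach is approached as far as the arm can. A call with a number of a shift or a turn outside -1 to 1 is refused whole. A call with a gripper value outside its range is refused whole. The fingers move at their own pace and stop on an object; the grip force is fixed at half the most. Time passes only in rows, so rows that do not move let the fingers close. It gives the time, the measured TCP pose, the force, the opening and the grip force at its end, in the units of the state.
- bot.observe(): the state, without advancing time (a new reading comes with each control period).
- bot.get_image(name): name is "side" or "top"; returns a dict with "frame" (480x640x3 uint8, red, green, blue), "range_z" (480x640 float32, m along the optical axis (not along the pixel's ray), 0 where there is no reading), "fov_y" (degrees; the focal length in pixels is half the picture's height over the tangent of half this angle, whatever the lens; pixels are square), "cx", "cy" (the principal point, pixels), "R" (3x3) and "t" (3): a world point X has camera coordinates R X + t. Camera axes: x right, y down, z forward; pixel columns grow to the right and rows downward; lengths in m; the calibration is good to about 2 mm. A picture is of the moment at which its call begins.
- bot.hand_in(): hands the job in; it is judged then, once.
The state is a dict: "t": time; "qpos": joint angles; "qd": joint speeds; "tau": joint torques, N m; "eef_pos": TCP position; "tcp_rot": TCP orientation; "force": force on the tool from outside, world axes, zero at the start; "moment": the same for the moment, N m; "finger_gap": finger opening in m; "grip_force": force on a finger pad.
Only numpy, scipy, OpenCV 4.12 (cv2) and the standard library are available. Lean on these libraries where they do the work, as an engineer would, in place of code of your own. Each camera call takes 0.05 s, during which the arm holds its last target. There are 200 camera calls.

## Working session

There is one attempt and no reset: what is moved stays moved. The work goes in short steps, Python scripts to look and compute and a tool call to move; the robot and the scene stay as the last step left them, time stands still between calls to the robot, and variables do not carry over. Pictures are saved under pics/ and viewed, at most 10 in all, crops included, and the job is handed in when it is done.

Besides the shell and the picture viewer there is one more tool, called after "Call:" as name(argument=value, ...) on one line, values as JSON. apply_moves: Moves the arm, as the interface text tells. Shift numbers are shares of 2 cm and turn numbers shares of 0.1 rad, none past 1 either way. Its arguments: {"type":"object","properties":{"increments":{"type":"array","items":{"type":"array","items":{"type":"array","items":{"type":"number"}}}}},"required":["increments"]}

```bash
ls; mkdir -p pics
cat > h.py <<'E'
import numpy as np,cv2
from workcell import bot
def cap(n):
    im=bot.get_image(n); im['f']=240/np.tan(np.radians(im['fov_y'])/2); return im
def pts(im):
    z=im['range_z']; v,u=np.mgrid[:480,:640]
    c=np.stack([(u-im['cx'])/im['f']*z,(v-im['cy'])/im['f']*z,z],-1)
    return (c-im['t'])@im['R']
def ray(im,u,v,h):
    d=np.array([(u-im['cx'])/im['f'],(v-im['cy'])/im['f'],1])@im['R']
    o=-im['R'].T@im['t']; return o+d*(h-o[2])/d[2]
def proj(im,X):
    c=im['R']@np.array(X)+im['t']; return c[:2]/c[2]*im['f']+[im['cx'],im['cy']]
def save(im,n,crop=None,s=1):
    f=im['frame'][...,::-1]
    if crop: f=f[crop[1]:crop[3],crop[0]:crop[2]]
    cv2.imwrite('pics/'+n,cv2.resize(f,None,fx=s,fy=s,interpolation=cv2.INTER_CUBIC))
E
python3 - <<'E'
from h import *
for n in('top','side'):
    im=cap(n); save(im,n+'0.png'); print(n,im['f'],im['cx'],im['cy'],im['R'].round(3).tolist(),(-im['R'].T@im['t']).round(3))
    np.savez('/tmp/%s0.npz'%n,**{k:im[k] for k in('frame','range_z','f','cx','cy','R','t')})
print(bot.observe())
E
```

```text
pics
top 482.43624462908053 328.04711912452467 232.26228477926801 [[-0.014, -1.0, -0.021], [-0.985, 0.017, -0.174], [0.175, 0.018, -0.984]] [ 0.324 -0.024  1.354]
side 468.9177509015569 317.7265133202687 234.70212119348955 [[0.893, -0.45, -0.005], [-0.266, -0.517, -0.813], [0.364, 0.728, -0.582]] [ 0.108 -0.799  0.739]
{'t': 0.1, 'qpos': array([ 1.38357968e+00,  3.85459575e-01,  6.73944278e-03, -4.36341714e-04,
       -1.19402124e+00, -2.58580378e-01]), 'qd': array([-0.00059562, -0.00146262,  0.00347445,  0.00268042, -0.00058799,
       -0.0021606 ]), 'tau': array([-4.46862150e-04, -3.93321276e+01,  1.88927042e+01,  4.19783145e+00,
       -2.60055291e-03,  5.85259883e-06]), 'eef_pos': array([0.26925254, 0.56343053, 0.23033389]), 'tcp_rot': array([ 3.13960857e+00, -1.05430167e-04, -4.45957853e-01]), 'force': array([-0.58482417, -0.36048061, -0.74753231]), 'moment': array([ 0.03900343, -0.03126004, -0.04968843]), 'grip_force': 0.0, 'finger_gap': 0.08522285352943251}
```

View pics/top0.png

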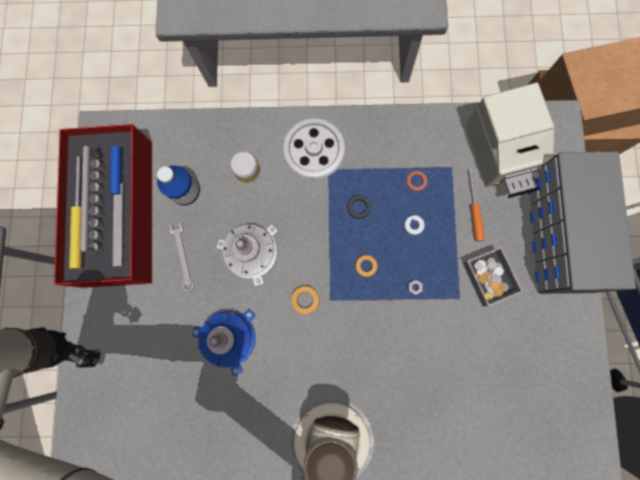

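View pics/side0.png

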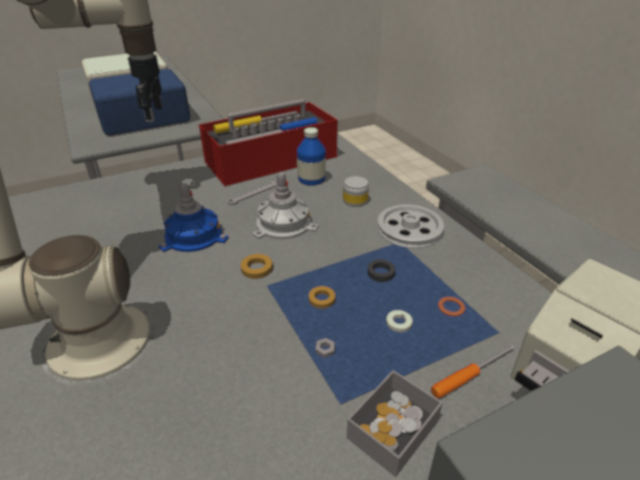

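Candidates in the top view:
- Thick spacer: the dark ring at (358,206) is the only one.
- Brass spacer: (366,266) on the mat, or the larger (305,299) off the mat. The copper ring at (417,181) is the worn one.
- White spacer: (414,225).
- Gearcase: silver at (250,250). The blue one at (225,338) and the pulley at (314,148) are not meant.

Next I'll check sizes and positions.

```bash
cat > m.py <<'E'
from h import *
def circ(P):
    A=np.c_[2*P,np.ones(len(P))]; s=np.linalg.lstsq(A,(P**2).sum(1),rcond=None)[0]
    return s[0],s[1],np.sqrt(s[2]+s[0]**2+s[1]**2)
def ringfit(im,mask,seed,h,r=28,hin=None):
    m=np.zeros(mask.shape,np.uint8); u,v=map(int,seed)
    m[v-r:v+r,u-r:u+r]=mask[v-r:v+r,u-r:u+r]
    cs,hi=cv2.findContours(m,cv2.RETR_CCOMP,cv2.CHAIN_APPROX_NONE)
    out=[]
    for c in sorted(cs,key=len,reverse=True)[:2]:
        P=np.array([ray(im,*p,h)[:2] for p in c[:,0]]); out.append(np.round(circ(P),4).tolist())
    return out
E
python3 - <<'E'
from m import *
for n,S in(('top',dict(thick=(358,206),brass=(366,266),brass2=(305,299),white=(414,225),copper=(417,181))),('side',dict(thick=(381,270),brass=(321,297),brass2=(257,265),white=(400,321)))):
    im=dict(np.load('/tmp/%s0.npz'%n)); P=pts(im)
    hsv=cv2.cvtColor(im['frame'],cv2.COLOR_RGB2HSV).astype(int); H,Sa,V=hsv[...,0],hsv[...,1],hsv[...,2]
    M=dict(thick=(Sa<110)&(V<100),brass=(H<28)&(Sa>110)&(V>90),white=(Sa<60)&(V>130))
    M['brass2']=M['copper']=M['brass']
    for k,s in S.items():
        h={'thick':.022,'brass':.017,'brass2':.015,'white':.014,'copper':.008}[k]
        u,v=s; q=P[v-22:v+22,u-22:u+22][M[k][v-22:v+22,u-22:u+22]]
        print(n,k,ringfit(im,M[k].astype(np.uint8),s,h),'zs',np.percentile(q[:,2],[10,50,90]).round(4), 'med',((q[:,:2].min(0)+q[:,:2].max(0))/2).round(4),np.ptp(q[:,:2],axis=0).round(4))
    # gearcase
    if n=='top': box=(190,200,290,300)
    else: box=(240,160,330,240)
    u0,v0,u1,v1=box; q=P[v0:v1,u0:u1].reshape(-1,3)
    for a,b in((.088,.092),(.106,.11),(.121,.125),(.154,.16)):
        s=q[(q[:,2]>a)&(q[:,2]<b)]
        if len(s)>4: print(n,'gc',a,len(s),circ(s[:,:2]),s[:,:2].mean(0),np.ptp(s[:,:2],axis=0))
    hh=q[q[:,2]>.05]; print(q[:,2].max())
im=dict(np.load('/tmp/top0.npz')); save(im,'crop1.png',(200,190,300,290),4)
im2=dict(np.load('/tmp/side0.npz')); save(im2,'crop1s.png',(240,165,330,240),4)
a=cv2.imread('pics/crop1.png');b=cv2.imread('pics/crop1s.png');b=cv2.resize(b,(400,400))
im=dict(np.load('/tmp/top0.npz'));save(im,'crop2.png',(290,165,440,315),2.667);c=cv2.resize(cv2.imread('pics/crop2.png'),(400,400))
cv2.imwrite('pics/c3.png',cv2.resize(np.hstack([a,c]),(800,400)))
E
```

```text
top thick [[0.6328, -0.0865, 0.0335], [0.6325, -0.086, 0.0195]] zs [0.003  0.02   0.0244] med [ 0.4984 -0.0722] [0.3492 0.0958]
top brass [[0.4657, -0.1034, 0.0278], [0.4659, -0.1031, 0.0185]] zs [0.0126 0.0162 0.0199] med [ 0.4093 -0.0781] [0.171  0.1077]
top brass2 [[0.3743, 0.0672, 0.0366], [0.3743, 0.0673, 0.0235]] zs [0.015  0.0189 0.0224] med [0.3753 0.0663] [0.0754 0.0721]
top white [[0.5795, -0.2429, 0.0279], [0.5804, -0.2425, 0.0136]] zs [0.0023 0.0127 0.0173] med [ 0.4671 -0.1486] [0.2868 0.2486]
top copper [[0.7098, -0.2561, 0.0263], [0.7101, -0.256, 0.0216]] zs [0.005  0.008  0.0117] med [ 0.7095 -0.2559] [0.0523 0.0549]
top gc 0.088 190 (np.float64(0.5116315946539701), np.float64(0.22080525603424625), np.float64(0.029101899557286485)) [0.50834518 0.21869558] [0.06722001 0.0694092 ]
top gc 0.106 25 (np.float64(0.5117225335785116), np.float64(0.22088662878169793), np.float64(0.018173921059500598)) [0.50822641 0.21202021] [0.03734563 0.03634242]
top gc 0.121 13 (np.float64(0.5114040699212924), np.float64(0.22056608229429525), np.float64(0.014263335069385572)) [0.5054518  0.
[... 706 characters left out ...]
0.5033] [0.5057 0.5917]
side gc 0.088 127 (np.float64(0.5670916111280851), np.float64(0.30128841626101316), np.float64(0.11212166174774421)) [0.51615538 0.22053589] [0.20970662 0.20140838]
side gc 0.106 28 (np.float64(0.5094008854190701), np.float64(0.21896868866993383), np.float64(0.015760790423951496)) [0.50573847 0.21118359] [0.03539691 0.03038852]
side gc 0.121 20 (np.float64(0.5099104897112794), np.float64(0.2192124649071006), np.float64(0.012717583480251577)) [0.50546505 0.21266234] [0.0293053  0.02606703]
side gc 0.154 19 (np.float64(0.5081877224005565), np.float64(0.2182256592498088), np.float64(0.006295733664144612)) [0.50904838 0.21889803] [0.01441684 0.01797864]
0.7386541752929291
```

View pics/c3.png

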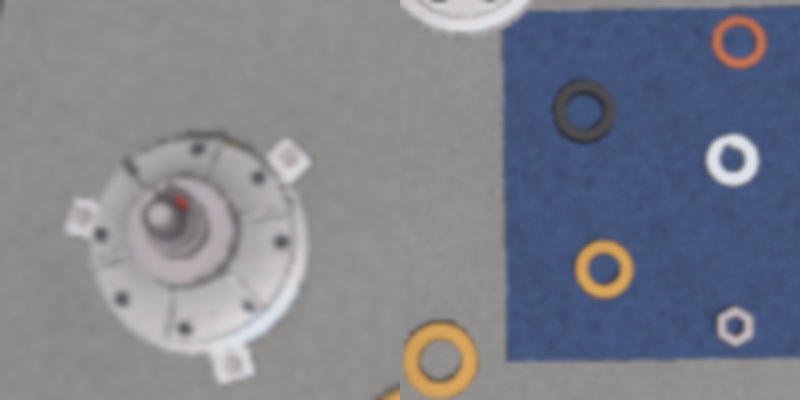

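View pics/crop1s.png

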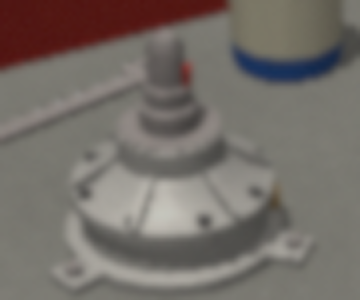

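The left half of `c3.png` shows the gearcase with the red key at about (180,203) in the crop. The right half shows the mat brass ring at 60 mm, the off-mat one being larger, plus the dark ring and the white ring with its slot at the upper side. The side crop shows the red key on the right (186,72) of the shaft and the plug at (276,195). Next I'll work out the key and keyway angles and the first moves.

```bash
cat >> h.py <<'E'
def go(x,y,z=None):
    o=bot.observe(); p=o['eef_pos'];s=o['tcp_rot'][2]; d=np.array([x-p[0],y-p[1]])
    print('pos',p.round(4),'yaw',round(s,4),'F',o['force'].round(1),'M',o['moment'].round(2),'gap',round(o['finger_gap'],4),'t',o['t'],'q6',o['qpos'][5].round(3))
    a=d@[np.cos(s),np.sin(s)]/.02; b=d@[np.sin(s),-np.cos(s)]/.02
    print('tool units x %.2f y %.2f'%(a,b), '' if z is None else 'z %.2f'%((p[2]-z)/.02))
E
python3 - <<'E'
from m import *
G=np.array([.5115,.2205])
for n,box in(('top',(225,220,265,265)),('side',(265,165,300,200))):
    im=dict(np.load('/tmp/%s0.npz'%n)); f=im['frame'].astype(int); u0,v0,u1,v1=box
    r=(f[...,0]-np.maximum(f[...,1],f[...,2])); m=np.zeros(r.shape,bool); m[v0:v1,u0:u1]=r[v0:v1,u0:u1]>35
    v,u=np.nonzero(m); w=r[m]; c=np.array([(u*w).sum(),(v*w).sum()])/w.sum()
    P=pts(im)[m]; 
    print(n,m.sum(),c,'tip',proj(im,[*G,.158]),'depthmed',np.median(P,0))
    for h in (.134,.136): X=ray(im,*c,h)[:2]; print(h,X,X-G,np.arctan2(*(X-G)[::-1]))
    # plug
    if n=='top': b=(240,215,275,235)
    else: b=(300,205,315,222)
    hsv=cv2.cvtColor(im['frame'],cv2.COLOR_RGB2HSV).astype(int); m2=np.zeros(r.shape,bool); s=np.s_[b[1]:b[3],b[0]:b[2]]
    m2[s]=((hsv[...,0]>8)&(hsv[...,0]<30)&(hsv[...,1]>60))[s]; v,u=np.nonzero(m2)
    if len(u): X=np.median(pts(im)[m2],0); print('plug',u.mean(),v.mean(),X,np.arctan2(*(X[:2]-G)[::-1]))
im=dict(np.load('/tmp/top0.npz'))
g=cv2.cvtColor(im['frame'],cv2.COLOR_RGB2GRAY)
for C in ([.581,-.2437],):
  for rr in (.0145,.0155,.0165):
    vals=[]
    for a in np.arange(0,360,15):
        p=proj(im,[C[0]+rr*np.cos(np.radians(a)),C[1]+rr*np.sin(np.radians(a)),.014]).astype(np.float32)
        vals.append(int(cv2.getRectSubPix(g,(1,1),tuple(map(float,p)))[0,0]))
    print(rr,vals)
go(.635,-.0868,.10)
E
```

```text
top 8 [244.87954545 240.14318182] tip [239.703651   243.33946572] depthmed [0.52338345 0.21273099 0.13361238]
0.134 [0.52335899 0.21220657] [ 0.01185899 -0.00829343] -0.6102809144735186
0.136 [0.52303177 0.21181892] [ 0.01153177 -0.00868108] -0.645288636417573
side 210 [277.07796751 168.48446481] tip [280.9096414  172.54466514] depthmed [0.60441064 0.50819367 0.0137895 ]
0.134 [0.52807028 0.28935743] [0.01657028 0.06885743] 1.33464047662941
0.136 [0.52668201 0.28575697] [0.01518201 0.06525697] 1.342212951760014
plug 308.5 214.5 [0.57732971 0.19475422 0.02328549] -0.3728076043779684
0.0145 [181, 145, 137, 154, 169, 167, 164, 161, 156, 149, 146, 150, 153, 153, 162, 174, 184, 189, 193, 194, 195, 197, 197, 199]
0.0155 [191, 160, 156, 172, 186, 188, 184, 180, 173, 169, 166, 169, 174, 173, 181, 191, 197, 206, 210, 207, 207, 209, 209, 209]
0.0165 [202, 177, 175, 189, 202, 201, 197, 196, 189, 186, 185, 188, 194, 191, 198, 207, 209, 215, 215, 217, 215, 217, 218, 215]
pos [0.2693 0.5634 0.2303] yaw -0.446 F [-0.6 -0.4 -0.7] M [ 0.04 -0.03 -0.05] gap 0.0852 t 0.1 q6 -0.259
tool units x 30.52 y 21.44 z 6.52
```

Call:
apply_moves(increments=[[[1,0.7,0,0,0,0,1],[1,0.7,0,0,0,0,1],[1,0.7,0,0,0,0,1],[1,0.7,0,0,0,0,1],[1,0.7,0,0,0,0,1],[1,0.7,0,0,0,0,1],[1,0.7,0,0,0,0,1],[1,0.7,0,0,0,0,1],[1,0.7,0,0,0,0,1],[1,0.7,0,0,0,0,1],[1,0.7,0,0,0,0,1],[1,0.7,0,0,0,0,1],[1,0.7,0,0,0,0,1],[1,0.7,0,0,0,0,1],[1,0.7,0,0,0,0,1],[1,0.7,0,0,0,0,1],[1,0.7,0,0,0,0,1],[1,0.7,0,0,0,0,1],[1,0.7,0,0,0,0,1],[1,0.7,0,0,0,0,1]]])

```text
t: 2.6
eef_pos: [0.51, 0.1373, 0.2313]
tcp_rot: [-3.142, -0.0, -0.446]
force: [-0.0, -0.7, -0.2]
finger_gap: 0.0857
grip_force: 0.0
```

Call:
apply_moves(increments=[[[1,0.7,0.6,0,0,0,1],[1,0.7,0.6,0,0,0,1],[1,0.7,0.6,0,0,0,1],[1,0.7,0.6,0,0,0,1],[1,0.7,0.6,0,0,0,1],[1,0.7,0.6,0,0,0,1],[1,0.7,0.6,0,0,0,1],[1,0.7,0.6,0,0,0,1],[1,0.7,0.6,0,0,0,1],[1,0.7,0.6,0,0,0,1],[0.5,0.4,0.6,0,0,0,1],[0,0,0,0,0,0,1]]])

```text
t: 4.1
eef_pos: [0.6344, -0.0863, 0.0978]
tcp_rot: [3.14, 0.003, -0.447]
force: [-0.7, -0.2, -0.6]
finger_gap: 0.0855
grip_force: 0.0
```

Run:
```python
from h import *
go(.635,-.0868,.002)
```

```text
pos [ 0.6344 -0.0863  0.0978] yaw -0.4474 F [-0.7 -0.2 -0.6] M [-0.01  0.03  0.03] gap 0.0855 t 4.1 q6 1.007
tool units x 0.04 y 0.01 z 4.79
```

Call:
apply_moves(increments=[[[0,0,1,0,0,0,1],[0,0,1,0,0,0,1],[0,0,1,0,0,0,1],[0,0,1,0,0,0,1],[0,0,0.5,0,0,0,1],[0,0,0.3,0,0,0,1],[0,0,0,0,0,0,-1],[0,0,0,0,0,0,-1],[0,0,0,0,0,0,-1],[0,0,0,0,0,0,-1]]])

```text
t: 5.35
eef_pos: [0.6355, -0.0856, 0.0049]
tcp_rot: [3.141, -0.001, -0.445]
force: [-1.2, -0.4, 5.7]
finger_gap: 0.0635
grip_force: 65.8
```

Call:
apply_moves(increments=[[[0,0,0,0,0,0,1],[0,0,0,0,0,0,1],[0,0,0,0,0,1,1],[0,0,0,0,0,1,1],[0,0,0,0,0,1,1],[0,0,0,0,0,1,1],[0,0,0,0,0,1,1],[0,0,0,0,0,1,1],[0,0,0,0,0,1,1],[0,0,0,0,0,1,1],[0,0,0,0,0,1,1],[0,0,0,0,0,1,1],[0,0,0,0,0,1,1],[0,0,0,0,0,1,1],[0,0,0,0,0,1,1],[0,0,0,0,0,1,1],[0,0,0,0,0,1,1],[0,0,0,0,0,0.7,1]]])

```text
t: 7.6
eef_pos: [0.6355, -0.0851, 0.0032]
tcp_rot: [-3.141, 0.0, -2.018]
force: [0.0, -0.6, -0.1]
finger_gap: 0.0851
grip_force: 0.0
```

Call:
apply_moves(increments=[[[0,0,0,0,0,0,1],[0,0,0,0,0,0,-1],[0,0,0,0,0,0,-1],[0,0,0,0,0,0,-1],[0,0,0,0,0,0,-1],[0,0,0,0,0,0,-1]]])

```text
t: 8.35
eef_pos: [0.6353, -0.0852, 0.0041]
tcp_rot: [-3.141, -0.0, -2.015]
force: [-2.2, 1.1, 5.4]
finger_gap: 0.0637
grip_force: 66.3
```

Run:
```python
from h import *
go(.511,.220,.20)
```

```text
pos [ 0.6353 -0.0852  0.0041] yaw -2.0149 F [-2.2  1.1  5.4] M [0.34 0.67 0.  ] gap 0.0637 t 8.35 q6 -0.563
tool units x -11.11 y 12.17 z -9.80
```

Call:
apply_moves(increments=[[[0,0,-0.5,0,0,0,-1],[0,0,-1,0,0,0,-1],[-0.5,0.5,-1,0,0,0,-1],[-1,1,-1,0,0,0,-1],[-1,1,-1,0,0,0,-1],[-1,1,-1,0,0,0,-1],[-1,1,-1,0,0,0,-1],[-1,1,-1,0,0,0,-1],[-1,1,-1,0,0,0,-1],[-1,1,-1,0,0,0,-1],[-1,1,-0.3,0,0,0,-1],[-1,1,0,0,0,0,-1],[-1,1,0,0,0,0,-1],[-1,1,0,0,0,0,-1],[-0.6,1,0,0,0,0,-1],[0,0.7,0,0,0,0,-1],[0,0,0,0,0,0,-1]]])

```text
t: 10.48
eef_pos: [0.4998, 0.2468, 0.1995]
tcp_rot: [3.141, -0.0, -2.014]
force: [0.7, 0.0, -2.8]
finger_gap: 0.0635
grip_force: 67.1
```

Run:
```python
from m import *
go(.511,.220,.165)
for n in('top','side'):
    im=cap(n); save(im,n+'1.png',(200,170,330,300) if n=='top' else (220,100,350,230),3)
a=cv2.imread('pics/top1.png');b=cv2.imread('pics/side1.png');cv2.imwrite('pics/c4.png',np.hstack([a,b]))
```

```text
pos [0.4998 0.2468 0.1995] yaw -2.0144 F [ 0.7  0.  -2.8] M [ 0.   -0.02 -0.02] gap 0.0635 t 10.475 q6 -1.193
tool units x 0.97 y -1.08 z 1.72
```

View pics/c4.png

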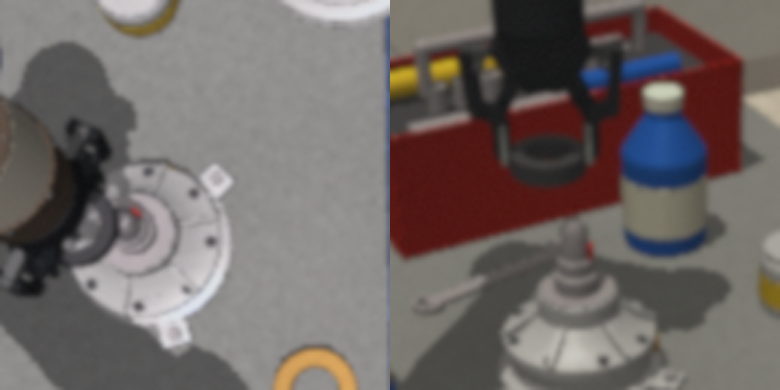

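The ring hangs level, about 28 mm short of being over the shaft, and the shaft and key are clear of it. I'll shift it over the shaft and lower in stages.

Call:
apply_moves(increments=[[[0.5,-0.5,0,0,0,0,-1],[0.5,-0.6,0.3,0,0,0,-1],[0,0,0.6,0,0,0,-1],[0,0,0.6,0,0,0,-1],[0,0,0.6,0,0,0,-1],[0,0,0.6,0,0,0,-1],[0,0,0.5,0,0,0,-1],[0,0,0.4,0,0,0,-1],[0,0,0,0,0,0,-1]]])

```text
t: 11.7
eef_pos: [0.5121, 0.2191, 0.1266]
tcp_rot: [3.141, -0.001, -2.016]
force: [0.8, -0.8, -2.9]
finger_gap: 0.0634
grip_force: 67.1
```

Run:
```python
from m import *
go(.511,.220,.109)
```

```text
pos [0.5121 0.2191 0.1266] yaw -2.0157 F [ 0.8 -0.8 -2.9] M [ 0.    0.03 -0.  ] gap 0.0634 t 11.7 q6 -1.14
tool units x -0.02 y 0.07 z 0.88
```

Call:
apply_moves(increments=[[[0,0.03,0.4,0,0,0,-1],[0,0.03,0.3,0,0,0,-1],[0,0,0.15,0,0,0,-1],[0,0,0.1,0,0,0,-1],[0,0,0,0,0,0,-1]]])

```text
t: 12.32
eef_pos: [0.5115, 0.2201, 0.1087]
tcp_rot: [-3.141, 0.001, -2.016]
force: [-1.6, 0.3, -1.6]
finger_gap: 0.0636
grip_force: 67.4
```

Call:
apply_moves(increments=[[[0,0,0.1,0,0,0,-1],[0,0,0,0,0,0,-1]]])

```text
t: 12.58
eef_pos: [0.5117, 0.2202, 0.1081]
tcp_rot: [-3.141, 0.001, -2.015]
force: [-4.7, 0.6, 7.0]
finger_gap: 0.0639
grip_force: 68.2
```

Call:
apply_moves(increments=[[[0.02,0.04,0,0,0,0,-1],[0,0,0.1,0,0,0,-1],[0,0,0,0,0,0,-1]]])

```text
t: 12.95
eef_pos: [0.511, 0.2211, 0.1046]
tcp_rot: [-3.141, 0.003, -2.016]
force: [-1.9, 4.4, 0.1]
finger_gap: 0.0636
grip_force: 67.5
```

Call:
apply_moves(increments=[[[-0.01,0.02,0.1,0,0,0,-1],[0,0,0.15,0,0,0,-1],[0,0,0,0,0,0,-1]]])

```text
t: 13.32
eef_pos: [0.5109, 0.2213, 0.0991]
tcp_rot: [-3.141, 0.002, -2.016]
force: [-0.9, 5.3, -0.6]
finger_gap: 0.0635
grip_force: 67.4
```

Call:
apply_moves(increments=[[[-0.02,0.01,0.1,0,0,0,-1],[0,0,0.1,0,0,0,-1],[0,0,0.1,0,0,0,-1],[0,0,0,0,0,0,-1]]])

```text
t: 13.82
eef_pos: [0.5108, 0.2214, 0.0932]
tcp_rot: [-3.141, 0.002, -2.015]
force: [-1.0, 6.1, -0.9]
finger_gap: 0.0635
grip_force: 67.4
```

Call:
apply_moves(increments=[[[-0.02,0.01,0.06,0,0,0,-1],[0,0,0,0,0,0,-1]]])

```text
t: 14.08
eef_pos: [0.5108, 0.2215, 0.0922]
tcp_rot: [-3.141, 0.001, -2.016]
force: [1.3, 4.7, 0.3]
finger_gap: 0.0633
grip_force: 67.4
```

Call:
apply_moves(increments=[[[0,0,0.05,0,0,0,-1],[0,0,0,0,0,0,-1]]])

```text
t: 14.32
eef_pos: [0.5108, 0.2215, 0.0921]
tcp_rot: [-3.14, 0.002, -2.015]
force: [-1.6, 4.8, 5.2]
finger_gap: 0.0637
grip_force: 67.9
```

Call:
apply_moves(increments=[[[0,0,0.05,0,0,0,-1],[0,0,0,0,0,0,-1]]])

```text
t: 14.58
eef_pos: [0.5108, 0.2215, 0.092]
tcp_rot: [-3.14, 0.002, -2.015]
force: [-3.4, 4.0, 10.9]
finger_gap: 0.0636
grip_force: 68.5
```

Call:
apply_moves(increments=[[[0,0,-0.05,0,0,0,1],[0,0,0,0,0,0,1],[0,0,0,0,0,0,1],[0,0,-0.5,0,0,0,1],[0,0,-1,0,0,0,1],[0,0,-1,0,0,0,1],[0,0,-1,0,0,0,1],[0,0,-1,0,0,0,1],[0,0,-0.5,0,0,0,1],[0,0,0,0,0,0,1]]])

```text
t: 15.82
eef_pos: [0.5103, 0.2212, 0.1919]
tcp_rot: [-3.141, 0.001, -2.016]
force: [-0.5, -0.6, 1.2]
finger_gap: 0.0857
grip_force: 0.0
```

Run:
```python
from m import *
go(.4666,-.1037,.002)
```

```text
pos [0.5103 0.2212 0.1919] yaw -2.0159 F [-0.5 -0.6  1.2] M [-0.02  0.06  0.02] gap 0.0857 t 15.825 q6 -1.145
tool units x 15.60 y -5.02 z 9.49
```

Call:
apply_moves(increments=[[[1,-0.3,0,0,0,0,1],[1,-0.3,0,0,0,0,1],[1,-0.3,0,0,0,0,1],[1,-0.3,0,0,0,0,1],[1,-0.3,0,0,0,0,1],[1,-0.3,0,0,0,0,1],[1,-0.3,0,0,0,0,1],[1,-0.3,0.5,0,0,0,1],[1,-0.3,0.8,0,0,0,1],[1,-0.3,0.8,0,0,0,1],[1,-0.3,0.8,0,0,0,1],[1,-0.3,0.8,0,0,0,1],[1,-0.3,0.8,0,0,0,1],[1,-0.4,0.8,0,0,0,1],[1,-0.4,0.5,0,0,0,1],[0.6,-0.3,0.2,0,0,0,1],[0,0,0,0,0,0,1]]])

```text
t: 17.95
eef_pos: [0.4659, -0.1045, 0.0707]
tcp_rot: [3.141, -0.0, -2.017]
force: [0.2, 0.8, 0.3]
finger_gap: 0.0855
grip_force: 0.0
```

Run:
```python
from m import *
go(.4666,-.1037,.002)
```

```text
pos [ 0.4659 -0.1045  0.0707] yaw -2.0174 F [0.2 0.8 0.3] M [ 0.02 -0.04  0.01] gap 0.0855 t 17.95 q6 -0.567
tool units x -0.05 y -0.02 z 3.44
```

Call:
apply_moves(increments=[[[-0.05,0,1,0,0,0,1],[0,0,1,0,0,0,1],[0,0,0.8,0,0,0,1],[0,0,0.4,0,0,0,1],[0,0,0.25,0,0,0,1],[0,0,0,0,0,0,-1],[0,0,0,0,0,0,-1],[0,0,0,0,0,0,-1],[0,0,0,0,0,0,-1],[0,0,0,0,0,0,-1]]])

```text
t: 19.2
eef_pos: [0.4664, -0.1026, 0.0032]
tcp_rot: [-3.141, 0.0, -2.016]
force: [-3.3, 2.3, 6.4]
finger_gap: 0.0573
grip_force: 63.2
```

Call:
apply_moves(increments=[[[0,0,0,0,0,0,1],[0,0,0,0,0,0,1],[0,0,0,0,0,-1,1],[0,0,0,0,0,-1,1],[0,0,0,0,0,-1,1],[0,0,0,0,0,-1,1],[0,0,0,0,0,-1,1],[0,0,0,0,0,-1,1],[0,0,0,0,0,-1,1],[0,0,0,0,0,-1,1],[0,0,0,0,0,-1,1],[0,0,0,0,0,-1,1],[0,0,0,0,0,-1,1],[0,0,0,0,0,-1,1],[0,0,0,0,0,-1,1],[0,0,0,0,0,-1,1],[0,0,0,0,0,-1,1],[0,0,0,0,0,-0.7,1]]])

```text
t: 21.45
eef_pos: [0.4667, -0.1028, 0.0021]
tcp_rot: [-3.141, -0.0, -0.443]
force: [-0.4, 0.1, -0.0]
finger_gap: 0.0853
grip_force: 0.0
```

Call:
apply_moves(increments=[[[0,0,0,0,0,0,1],[0,0,0,0,0,0,-1],[0,0,0,0,0,0,-1],[0,0,0,0,0,0,-1],[0,0,0,0,0,0,-1],[0,0,0,0,0,0,-1]]])

```text
t: 22.2
eef_pos: [0.4665, -0.1029, 0.0029]
tcp_rot: [3.141, -0.0, -0.446]
force: [-2.6, 0.2, 7.8]
finger_gap: 0.0571
grip_force: 62.9
```

Run:
```python
from m import *
go(.5105,.2222,.185)
```

```text
pos [ 0.4665 -0.1029  0.0029] yaw -0.4462 F [-2.6  0.2  7.8] M [-0.01  0.54 -0.05] gap 0.0571 t 22.2 q6 1.0
tool units x -5.03 y -15.61 z -9.11
```

Call:
apply_moves(increments=[[[0,0,-0.5,0,0,0,-1],[0,0,-1,0,0,0,-1],[-0.3,-1,-1,0,0,0,-1],[-0.3,-1,-1,0,0,0,-1],[-0.3,-1,-1,0,0,0,-1],[-0.3,-1,-1,0,0,0,-1],[-0.3,-1,-1,0,0,0,-1],[-0.3,-1,-1,0,0,0,-1],[-0.3,-1,-1,0,0,0,-1],[-0.3,-1,-0.6,0,0,0,-1],[-0.3,-1,0,0,0,0,-1],[-0.3,-1,0,0,0,0,-1],[-0.4,-1,0,0,0,0,-1],[-0.4,-1,0,0,0,0,-1],[-0.4,-1,0,0,0,0,-1],[-0.4,-1,0,0,0,0,-1],[-0.4,-1,0,0,0,0,-1],[-0.3,-0.6,0,0,0,0,-1],[0,0,0,0,0,0,-1]]])

```text
t: 24.58
eef_pos: [0.5053, 0.2254, 0.1839]
tcp_rot: [3.141, 0.0, -0.445]
force: [0.6, 0.1, -3.2]
finger_gap: 0.0572
grip_force: 65.1
```

Run:
```python
from m import *
go(.5105,.2222,.127)
```

```text
pos [0.5053 0.2254 0.1839] yaw -0.4446 F [ 0.6  0.1 -3.2] M [-0.06  0.01  0.03] gap 0.0572 t 24.575 q6 0.414
tool units x 0.30 y 0.03 z 2.85
```

Call:
apply_moves(increments=[[[0.3,0.03,0,0,0,0,-1],[0,0,0.6,0,0,0,-1],[0,0,0.6,0,0,0,-1],[0,0,0.6,0,0,0,-1],[0,0,0.6,0,0,0,-1],[0,0,0.4,0,0,0,-1],[0,0,0,0,0,0,-1]]])

```text
t: 25.45
eef_pos: [0.5102, 0.2211, 0.1273]
tcp_rot: [3.14, 0.001, -0.446]
force: [-0.7, -0.4, -2.7]
finger_gap: 0.0573
grip_force: 65.1
```

Call:
apply_moves(increments=[[[0,0,0.15,0,0,0,-1],[0,0,0.1,0,0,0,-1],[0,0,0,0,0,0,-1]]])

```text
t: 25.82
eef_pos: [0.5106, 0.2214, 0.1232]
tcp_rot: [-3.141, -0.0, -0.446]
force: [1.0, 0.2, -2.4]
finger_gap: 0.0574
grip_force: 65.1
```

Call:
apply_moves(increments=[[[0,0,0.1,0,0,0,-1],[0,0,0.05,0,0,0,-1],[0,0,0,0,0,0,-1]]])

```text
t: 26.2
eef_pos: [0.5106, 0.2214, 0.1201]
tcp_rot: [-3.141, -0.0, -0.446]
force: [-0.1, 0.0, -2.1]
finger_gap: 0.0574
grip_force: 65.1
```

Call:
apply_moves(increments=[[[0,0,0.1,0,0,0,-1],[0,0,0.1,0,0,0,-1],[0,0,0.1,0,0,0,-1],[0,0,0.05,0,0,0,-1],[0,0,0,0,0,0,-1]]])

```text
t: 26.82
eef_pos: [0.5106, 0.2215, 0.113]
tcp_rot: [-3.141, 0.0, -0.446]
force: [0.4, 0.6, -2.9]
finger_gap: 0.0571
grip_force: 65.1
```

Call:
apply_moves(increments=[[[0,0,0.07,0,0,0,-1],[0,0,0,0,0,0,-1]]])

```text
t: 27.08
eef_pos: [0.5107, 0.2214, 0.1117]
tcp_rot: [-3.141, -0.0, -0.446]
force: [0.1, 0.2, -2.4]
finger_gap: 0.0569
grip_force: 65.1
```

Call:
apply_moves(increments=[[[0,0,0.05,0,0,0,-1],[0,0,0,0,0,0,-1]]])

```text
t: 27.32
eef_pos: [0.5107, 0.2214, 0.111]
tcp_rot: [-3.141, -0.0, -0.446]
force: [-0.0, 1.7, -0.2]
finger_gap: 0.0571
grip_force: 65.3
```

Call:
apply_moves(increments=[[[0,0,0.06,0,0,0,-1],[0,0,0.03,0,0,0,-1],[0,0,0,0,0,0,-1]]])

```text
t: 27.7
eef_pos: [0.5107, 0.2214, 0.1109]
tcp_rot: [-3.141, -0.001, -0.445]
force: [-4.5, 0.4, 9.0]
finger_gap: 0.0572
grip_force: 66.3
```

Call:
apply_moves(increments=[[[0,0,-0.05,0,0,0,1],[0,0,0,0,0,0,1],[0,0,0,0,0,0,1],[0,0,-0.5,0,0,0,1],[0,0,-1,0,0,0,1],[0,0,-1,0,0,0,1],[0,0,-1,0,0,0,1],[0,0,-0.5,0,0,0,1],[0,0,0,0,0,0,1]]])

```text
t: 28.82
eef_pos: [0.5108, 0.2215, 0.1907]
tcp_rot: [-3.14, -0.001, -0.446]
force: [-0.7, -0.9, -0.1]
finger_gap: 0.0852
grip_force: 0.0
```

Run:
```python
from m import *
go(.581,-.2437,.0025)
```

```text
pos [0.5108 0.2215 0.1907] yaw -0.4458 F [-0.7 -0.9 -0.1] M [ 0.    0.03 -0.02] gap 0.0852 t 28.825 q6 0.425
tool units x 13.20 y 19.48 z 9.41
```

Call:
apply_moves(increments=[[[0.7,1,0,0,0,0,1],[0.7,1,0,0,0,0,1],[0.7,1,0,0,0,0,1],[0.7,1,0,0,0,0,1],[0.7,1,0,0,0,0,1],[0.7,1,0,0,0,0,1],[0.7,1,0,0,0,0,1],[0.7,1,0,0,0,0,1],[0.7,1,0,0,0,0,1],[0.7,1,0,0,0,0,1],[0.7,1,0.5,0,0,0,1],[0.7,1,0.8,0,0,0,1],[0.7,1,0.8,0,0,0,1],[0.7,1,0.8,0,0,0,1],[0.7,1,0.8,0,0,0,1],[0.7,1,0.8,0,0,0,1],[0.7,1,0.6,0,0,0,1],[0.6,1,0.4,0,0,0,1],[0.6,1,0.2,0,0,0,1],[0.1,0.5,0,0,0,0,1]]])

```text
t: 31.32
eef_pos: [0.5797, -0.2452, 0.0742]
tcp_rot: [3.141, 0.003, -0.447]
force: [0.2, -0.1, 0.1]
finger_gap: 0.0854
grip_force: 0.0
```

Call:
apply_moves(increments=[[[0,0,0,0,0,0,1]]])

```text
t: 31.45
eef_pos: [0.5799, -0.2446, 0.0754]
tcp_rot: [3.141, 0.001, -0.447]
force: [0.7, 0.5, -0.2]
finger_gap: 0.0855
grip_force: 0.0
```

Run:
```python
from m import *
go(.581,-.2437,.0015)
```

```text
pos [ 0.5799 -0.2446  0.0754] yaw -0.4469 F [ 0.7  0.5 -0.2] M [-0.03 -0.05  0.02] gap 0.0855 t 31.45 q6 1.267
tool units x 0.03 y -0.06 z 3.69
```

Call:
apply_moves(increments=[[[0.03,-0.05,1,0,0,0,1],[0,0,1,0,0,0,1],[0,0,0.8,0,0,0,1],[0,0,0.5,0,0,0,1],[0,0,0.35,0,0,0,1],[0,0,0,0,0,0,-1],[0,0,0,0,0,0,-1],[0,0,0,0,0,0,-1],[0,0,0,0,0,0,-1],[0,0,0,0,0,0,-1]]])

```text
t: 32.7
eef_pos: [0.5825, -0.2439, 0.0041]
tcp_rot: [-3.141, -0.002, -0.445]
force: [-0.3, 0.8, 5.7]
finger_gap: 0.0511
grip_force: 62.9
```

Call:
apply_moves(increments=[[[0,0,0,0,0,0,1],[0,0,0,0,0,0,1],[0,0,0,0,0,1,1],[0,0,0,0,0,1,1],[0,0,0,0,0,1,1],[0,0,0,0,0,1,1],[0,0,0,0,0,1,1],[0,0,0,0,0,1,1],[0,0,0,0,0,1,1],[0,0,0,0,0,1,1],[0,0,0,0,0,1,1],[0,0,0,0,0,1,1],[0,0,0,0,0,1,1],[0,0,0,0,0,1,1],[0,0,0,0,0,1,1],[0,0,0,0,0,1,1],[0,0,0,0,0,1,1],[0,0,0,0,0,0.7,1]]])

```text
t: 34.95
eef_pos: [0.5811, -0.2437, 0.0023]
tcp_rot: [3.14, -0.0, -2.018]
force: [0.5, 0.5, 0.7]
finger_gap: 0.0855
grip_force: 0.0
```

Call:
apply_moves(increments=[[[0,0,0,0,0,0,1],[0,0,0,0,0,0,-1],[0,0,0,0,0,0,-1],[0,0,0,0,0,0,-1],[0,0,0,0,0,0,-1],[0,0,0,0,0,0,-1]]])

```text
t: 35.7
eef_pos: [0.582, -0.2438, 0.0034]
tcp_rot: [-3.141, 0.0, -2.015]
force: [-0.1, -0.1, 4.4]
finger_gap: 0.051
grip_force: 62.8
```

Run:
```python
from m import *
go(.5105,.2218,.185)
```

```text
pos [ 0.582  -0.2438  0.0034] yaw -2.0155 F [-0.1 -0.1  4.4] M [0.13 0.12 0.02] gap 0.051 t 35.7 q6 -0.304
tool units x -19.48 y 13.24 z -9.08
```

Call:
apply_moves(increments=[[[0,0,-0.5,0,0,0,-1],[0,0,-1,0,0,0.6,-1],[0,0,-1,0,0,1,-1],[0,0,-1,0,0,1,-1],[0,0,-1,0,0,1,-1],[0,0,-1,0,0,1,-1],[0,0,-1,0,0,1,-1],[0,0,-1,0,0,1,-1],[0,0,-1,0,0,1,-1],[0,0,-0.7,0,0,1,-1],[0,0,0,0,0,1,-1],[0,0,0,0,0,1,-1],[0,0,0,0,0,0,-1]]])

```text
t: 37.33
eef_pos: [0.5812, -0.2436, 0.1868]
tcp_rot: [3.141, -0.001, -3.075]
force: [-0.4, -0.3, -0.9]
finger_gap: 0.0508
grip_force: 62.5
```

Run:
```python
from m import *
go(.5105,.2218,.185)
im=cap('side'); o=bot.observe()['eef_pos']; u,v=proj(im,o).astype(int); print(u,v)
save(im,'side5.png',(u-50,v-50,u+50,v+50),4)
```

```text
pos [ 0.5812 -0.2436  0.1868] yaw -3.0748 F [-0.4 -0.3 -0.9] M [-0.02 -0.01  0.03] gap 0.0508 t 37.325 q6 -1.363
tool units x 1.97 y 23.45 z 0.09
409 253
```

View pics/side5.png

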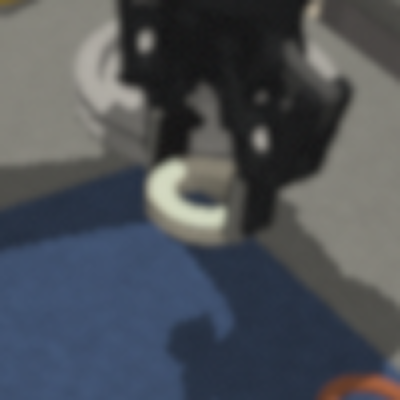

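The white ring is held level at crop (205,200), with its slot on the far side out of view. I'll carry it over to the shaft.

Call:
apply_moves(increments=[[[0.1,1,0,0,0,0,-1],[0.1,1,0,0,0,0,-1],[0.1,1,0,0,0,0,-1],[0.1,1,0,0,0,0,-1],[0.1,1,0,0,0,0,-1],[0.1,1,0,0,0,0,-1],[0.1,1,0,0,0,0,-1],[0.1,1,0,0,0,0,-1],[0.1,1,0,0,0,0,-1],[0.1,1,0,0,0,0,-1],[0.1,1,0,0,0,0,-1],[0.1,1,0,0,0,0,-1],[0.1,1,0,0,0,0,-1],[0.1,1,0,0,0,0,-1],[0.1,1,0,0,0,0,-1],[0.1,1,0,0,0,0,-1],[0.1,1,0,0,0,0,-1],[0.1,1,0,0,0,0,-1],[0.1,1,0,0,0,0,-1],[0.1,1,0,0,0,0,-1]]])

```text
t: 39.88
eef_pos: [0.5151, 0.1541, 0.1869]
tcp_rot: [3.142, 0.0, -3.076]
force: [0.5, 0.5, -1.1]
finger_gap: 0.0513
grip_force: 62.5
```

Call:
apply_moves(increments=[[[0,1,0,0,0,0,-1],[0,1,0,0,0,0,-1],[0,1,0,0,0,0,-1],[0,0.4,0,0,0,0,-1],[0,0,0,0,0,0,-1],[0,0,0,0,0,0,-1]]])

```text
t: 40.62
eef_pos: [0.5108, 0.2202, 0.1868]
tcp_rot: [-3.141, -0.0, -3.076]
force: [0.1, 0.0, -0.2]
finger_gap: 0.051
grip_force: 62.5
```

Run:
```python
from m import *
go(.5106,.2216,.160)
```

```text
pos [0.5108 0.2202 0.1868] yaw -3.0764 F [ 0.1  0.  -0.2] M [-0.06 -0.02 -0.02] gap 0.051 t 40.625 q6 -2.204
tool units x 0.01 y 0.07 z 1.34
```

Call:
apply_moves(increments=[[[0,0.06,0.5,0,0,0,-1],[0,0,0.5,0,0,0,-1],[0,0,0.3,0,0,0,-1],[0,0,0.2,0,0,0,-1],[0,0,0.2,0,0,0,-1],[0,0,0,0,0,0,-1]]])

```text
t: 41.38
eef_pos: [0.5107, 0.2218, 0.1527]
tcp_rot: [-3.141, -0.0, -3.076]
force: [0.0, -1.1, 0.9]
finger_gap: 0.051
grip_force: 62.5
```

Call:
apply_moves(increments=[[[0,0,0.15,0,0,0,-1],[0,0,0.1,0,0,0,-1],[0,0,0,0,0,0,-1]]])

```text
t: 41.75
eef_pos: [0.5107, 0.2218, 0.1478]
tcp_rot: [-3.141, -0.0, -3.076]
force: [0.7, 0.1, -1.4]
finger_gap: 0.0513
grip_force: 62.5
```

Call:
apply_moves(increments=[[[0,0,0.15,0,0,0,-1],[0,0,0.15,0,0,0,-1],[0,0,0.1,0,0,0,-1],[0,0,0,0,0,0,-1]]])

```text
t: 42.25
eef_pos: [0.5107, 0.2218, 0.1397]
tcp_rot: [-3.141, -0.0, -3.076]
force: [0.9, 0.6, -0.9]
finger_gap: 0.0514
grip_force: 62.5
```

Call:
apply_moves(increments=[[[0,0,0.1,0,0,0,-1],[0,0,0.05,0,0,0,-1],[0,0,0,0,0,0,-1]]])

```text
t: 42.62
eef_pos: [0.5109, 0.2219, 0.1369]
tcp_rot: [3.142, 0.0, -3.076]
force: [0.0, 0.1, -1.0]
finger_gap: 0.0513
grip_force: 62.5
```

Call:
apply_moves(increments=[[[0,0,0.05,0,0,0,-1],[0,0,0.05,0,0,0,-1],[0,0,0,0,0,0,-1]]])

```text
t: 43.0
eef_pos: [0.5109, 0.2219, 0.1349]
tcp_rot: [3.141, 0.0, -3.076]
force: [-0.0, 0.3, -1.2]
finger_gap: 0.0511
grip_force: 62.5
```

Call:
apply_moves(increments=[[[0,0,0.05,0,0,0,-1],[0,0,0.05,0,0,0,-1],[0,0,0,0,0,0,-1]]])

```text
t: 43.38
eef_pos: [0.5109, 0.2219, 0.1329]
tcp_rot: [3.141, 0.0, -3.076]
force: [1.1, 0.1, -0.1]
finger_gap: 0.051
grip_force: 62.5
```

The keyway went straight over the key, so I'll keep lowering.

Call:
apply_moves(increments=[[[0,0,0.07,0,0,0,-1],[0,0,0.07,0,0,0,-1],[0,0,0,0,0,0,-1]]])

```text
t: 43.75
eef_pos: [0.5109, 0.2219, 0.13]
tcp_rot: [3.141, 0.0, -3.076]
force: [-0.1, 0.2, -1.4]
finger_gap: 0.0509
grip_force: 62.5
```

Call:
apply_moves(increments=[[[0,0,0.07,0,0,0,-1],[0,0,0.06,0,0,0,-1],[0,0,0,0,0,0,-1]]])

```text
t: 44.12
eef_pos: [0.5109, 0.2219, 0.1275]
tcp_rot: [3.141, 0.0, -3.076]
force: [1.1, 1.5, -0.7]
finger_gap: 0.0509
grip_force: 62.5
```

Call:
apply_moves(increments=[[[0,0,0.05,0,0,0,-1],[0,0,0,0,0,0,-1]]])

```text
t: 44.38
eef_pos: [0.5109, 0.2219, 0.1265]
tcp_rot: [3.141, 0.0, -3.076]
force: [1.6, 0.5, -0.1]
finger_gap: 0.051
grip_force: 62.5
```

Call:
apply_moves(increments=[[[0,0,0.05,0,0,0,-1],[0,0,0,0,0,0,-1]]])

```text
t: 44.62
eef_pos: [0.511, 0.2219, 0.1263]
tcp_rot: [3.141, 0.001, -3.076]
force: [-1.3, -0.2, 4.0]
finger_gap: 0.0513
grip_force: 63.1
```

Call:
apply_moves(increments=[[[0,0,0.04,0,0,0,-1],[0,0,0,0,0,0,-1]]])

```text
t: 44.88
eef_pos: [0.511, 0.2219, 0.1263]
tcp_rot: [3.141, 0.001, -3.075]
force: [-2.1, -1.0, 8.7]
finger_gap: 0.0509
grip_force: 63.5
```

Call:
apply_moves(increments=[[[0,0,-0.05,0,0,0,1],[0,0,0,0,0,0,1],[0,0,0,0,0,0,1],[0,0,-0.5,0,0,0,1],[0,0,-1,0,0,0,1],[0,0,-1,0,0,0,1],[0,0,-1,0,0,0,1],[0,0,-1,0,0,0,1],[0,-1,0,0,0,0,1],[0,-1,0,0,0,0,1],[0,-1,0,0,0,0,1],[0,-1,0,0,0,0,1],[0,-1,0,0,0,0,1],[0,-1,0,0,0,0,1],[0,0,0,0,0,0,1]]])

```text
t: 46.75
eef_pos: [0.5188, 0.1005, 0.2157]
tcp_rot: [-3.142, -0.0, -3.078]
force: [0.5, -0.2, 0.4]
finger_gap: 0.0856
grip_force: 0.0
```

Run:
```python
from m import *
T=cap('top');S=cap('side')
save(T,'t6.png',(210,200,290,280),5);save(S,'s6.png',(240,155,320,235),5)
cv2.imwrite('pics/c6.png',np.hstack([cv2.imread('pics/t6.png'),cv2.imread('pics/s6.png')]))
P=pts(S)[155:235,240:320].reshape(-1,3); d=np.hypot(P[:,0]-.511,P[:,1]-.2217)
for a,b in((.015,.025),(.0,.013)):
    z=P[(d>a)&(d<b)][:,2]; print(a,np.percentile(z,[50,90,98]).round(4),len(z))
P=pts(T)[200:280,210:290].reshape(-1,3); d=np.hypot(P[:,0]-.511,P[:,1]-.2217);z=P[(d>.017)&(d<.024)][:,2];print(np.percentile(z,[10,50,90]).round(4))
```

```text
0.015 [0.1355 0.1385 0.1466] 75
0.0 [0.1508 0.1564 0.158 ] 66
[0.1337 0.137  0.1398]
```

View pics/c6.png

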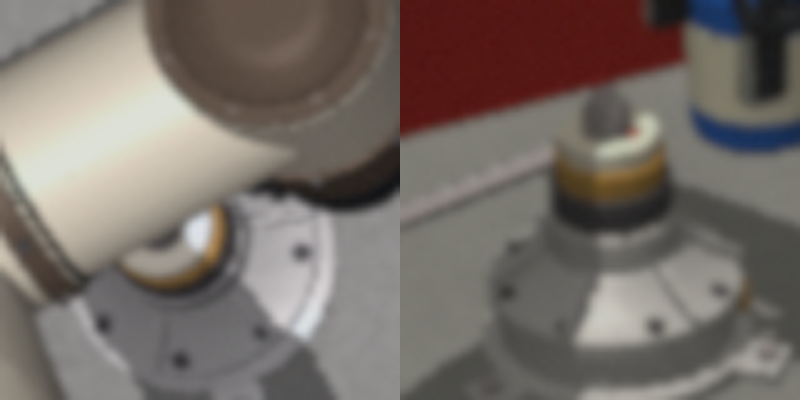

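The side crop at (610,160) shows the stack dark, then brass, then white, flush and level. The red key sits in the keyway at (635,130), and the white top measures 137 mm, exactly home. Nothing is touching it, so I'll hand in.

```bash
python3 -c "
from workcell import bot
print(bot.hand_in())"
```

```text
the job is handed in; nothing more can be done
None
```

All three spacers are home on the shaft in order, thick steel, then brass, then white with its keyway over the key. They were released and the job handed in at about 47 s; at the force readings between moves, the push never passed about 11 N.

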